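# Refit the washed mixer and dry-bath parts from one pile

## Task

The washed parts stand in one pile on the lab bench: take it apart and refit each part. Slip the steel spacer ring over the mixer's spindle first, then the white tube carousel on top of it with its keyway over the spindle's key so that it goes fully home, and set the small and the large aluminium block flat down in the bath whose well is of its own size. Leave the glass beaker and the amber jar where they stand.

Things in the scene. Friction and masses are not known exactly. Their poses are not given: they have to be found in the camera images.
- spacer: plain dark steel ring, the top of the pile: outside diameter 44 mm, bore 36 mm, 12 mm high, 50 g. Origin: centre of its underside; z up. It lies on the carousel, roughly centred.
- carousel: white eight-sided tube carousel, second in the pile: 52 mm across flats, 18 mm thick, 50 g, with a 19 mm through bore and one keyway: a slot 10 mm wide from the bore out along its +x axis to 17 mm from the centre. Flats face +-x, +-y and the diagonals. Eight dark tube holes near the edge (shallow marks). Origin: centre of its underside; z up.
- small_block: small aluminium heating block, third in the pile: 76 mm (x) by 56 mm (y) by 30 mm high, 280 g, with 4 x 3 large dark tube holes on top (shallow marks). Origin: centre of its underside; z up. Either way round will do in its bath.
- large_block: large aluminium heating block, the bottom of the pile, standing on the bench: 104 mm (x) by 66 mm (y) by 30 mm high, 450 g, with 7 x 4 small dark tube holes on top. Origin: centre of its underside; z up. Either way round will do in its bath.
- mixer: fixed white mixer, 110 x 110 mm, flat top at 45 mm. On it a steel spindle, 14 mm thick, 36 mm tall, tip tapered; a key 5 mm wide juts from it along +x to 14 mm from the axis, up to 26 mm above the top. The spacer clears both; the carousel goes on the spacer, seating only with its +x along the mixer's +x (to 10 deg), else it stops on the key. Origin: underside centre; z up.
- small_bath: fixed white dry bath, 124 mm (x) by 100 mm (y), 50 mm high, with an open rectangular well in the middle of its top, 90 mm (x) by 70 mm (y) and 14 mm deep (dark floor 36 mm above the bench). For the small block. Origin: centre of its underside; z up.
- large_bath: fixed white dry bath, 160 mm (x) by 112 mm (y), 50 mm high, with an open rectangular well in the middle of its top, 118 mm (x) by 80 mm (y) and 14 mm deep (dark floor 36 mm above the bench). For the large block. Origin: centre of its underside; z up.
- beaker: bystander: loose glass beaker, 60 mm in diameter, 80 mm high, between the robot and the work. Origin: centre of its underside. To be left where it stands.
- jar: bystander: loose amber glass jar with a black cap, 50 mm in diameter, 75 mm high, on the far left of the work. Origin: centre of its underside. To be left where it stands.
Mind the look-alikes: they are no part of the job. Leave any red or yellow look-alike of the large_block alone. Leave any yellow look-alike of the small_block alone.

How it is judged:
At the end, for the whole second after the job is handed in: Spacer on the mixer plate round the spindle (within 14 mm); carousel on it, keyed (within 7 mm, x axes within 0.35 rad); small block on the floor of the small bath's well, large block in the large one's (within 14 mm); all heights within 4 mm, level within 0.08 rad, slower than 0.02 m/s (horizontal distance between spacer and mixer below 0.014 m and z of spacer in the frame of mixer between 0.041 and 0.049 m and angle between each of spacer, carousel, small_block, large_block's own z axis and vertical below 0.08 rad and linear speed of each of spacer, carousel, small_block, large_block below 0.02 m/s and horizontal distance between carousel and mixer below 0.007 m and z of carousel in the frame of mixer between 0.053 and 0.061 m and angle between the x axis of carousel and the x axis of mixer, either way round below 0.35 rad and horizontal distance between small_block and small_bath below 0.014 m and z of small_block in the frame of small_bath between 0.032 and 0.04 m and horizontal distance between large_block and large_bath below 0.014 m and z of large_block in the frame of large_bath between 0.032 and 0.04 m); the robot touches nothing.
It fails at once if the glass beaker is moved by more than 30 mm or tipped (distance of beaker from where it was at the start of the episode above 0.03 m or angle between beaker's own z axis and vertical above 0.4 rad).
It fails at once if the amber jar is moved by more than 30 mm or tipped (distance of jar from where it was at the start of the episode above 0.03 m or angle between jar's own z axis and vertical above 0.4 rad).
It also fails if it takes over 120 s, if anything falls off the work surface, if the arm or the gripper's body presses on something with over 40 N, if the wrist force passes 120 N, or if a joint passes its speed limit or range.

## Robot

A 7-joint arm with a two-finger parallel gripper is mounted at the origin on the work surface. World frame = base frame: x ahead of the robot, y to its left, z up, the work surface at z = 0. Lengths are in m, angles in rad, forces in N, time in s.
With the tool pointing down it reaches from about 0.4 to 0.875 m from the base axis. Payload 6.5 kg.
Tool frame: the origin (TCP) lies on the centre line of the jaws, within the pads' length; the fingertips stand 11 mm ahead of it and the grasp point (between the pads) lies 8 mm behind it (bot.tips_ahead is the distance from the TCP to the fingertips, in m); z points along the fingers, y is the line along which they close (so a half turn about z gives the same grasp; the last joint's range is limited). The gripper opens to 85 mm and grips with 20 to 120 N. Pads are 22 mm wide; open, the fingers measure 114 mm over their backs; the gripper's body (76 mm by 85 mm) begins 54 mm behind the grasp point. The pads swing forward as they close: fully open they stand 13 mm farther back than shut.
Start: joints at [1.231, 0.536, -0.004, 1.538, 0.003, 1.067, -0.071], TCP at [0.176, -0.626, 0.242] pointing down, gripper open.
Joint ranges: [-2.7, 2.7], [-0.37, 2.16], [-1.27, 1.26], [0.24, 2.4], [-1.31, 4.45], [0.19, 1.91], [-2.76, 2.76]. Speed limits (rad/s): [2.39, 2.39, 3.14, 3.14, 3.14, 3.14, 3.14].

## Interface

Orientations are given as a unit quaternion [x, y, z, w].
In Python, from plant import bot gives the robot as it stands. The module is installed in compiled form; this text tells all that it offers.
- The arm moves only by the tool drive_tool, never from a script. Its argument "commands" is a list of rows, each an object with "translation": the shift along the tool's x, y, z scaled (see below), a list of three; "twist": the turn, a rotation vector about the tool's x, y, z scaled (see below), a list of three. In form: [{"translation": [tx, ty, tz], "twist": [rx, ry, rz]}, ...]. A call has 1 to 10 rows; each row shifts and turns the commanded pose from where the row before left it, along the tool's axes as they then stand; what a row does not reach is not made up. The controller multiplies each number of a shift by 30 mm and each number of a turn by 0.08 rad. A row lasts 1/12 s, in which the tool goes at most 41.7 mm and 7.16 degrees, less where a joint would pass 70% of its speed; a pose out of reach is approached as far as the arm can. A call with a number of a shift or a turn outside -1 to 1 is refused whole. A call with a gripper value outside its range is refused whole. "hand" is the opening, from -1 (shut) to 1 (fully open), set as the call begins (left out, the last holds). The fingers move at their own pace and stop on an object; the grip force is fixed at half the most. Time passes only in rows, so rows that do not move let the fingers close. It gives the time, the measured TCP pose, the force, the opening and the grip force at its end, in the units of the state.
- bot.sense(): the state, without advancing time (a new reading comes with each control period).
- bot.grab_frame(name): name is "side" or "top"; returns a dict with "color" (400x640x3 uint8, blue, green, red), "depth" (400x640 float32, m along the optical axis (not along the pixel's ray), 0 where there is no reading), "camera_matrix" (3x3 intrinsics, pixels), "D" ([k1, k2, p1, p2, k3] as OpenCV has them; the pictures are not rectified), "R" (3x3) and "t" (3): a world point X has camera coordinates R X + t. Camera axes: x right, y down, z forward; pixel columns grow to the right and rows downward; lengths in m; the calibration is good to about 2 mm. A picture is of the moment at which its call begins.
- bot.sign_off(): hands the job in; it is judged then, once.
The state is a dict: "clock": time; "joint_pos": joint angles; "joint_vel": joint speeds; "joint_torque": joint torques, N m; "eef_pos": TCP position; "tool_rot": TCP orientation; "ft_force": force on the tool from outside, world axes, zero at the start; "ft_torque": the same for the moment, N m; "grip_width": opening from 0.0 (shut) to 1.0 (fully open); "grip_force": force on a finger pad.
Only numpy, scipy, OpenCV 4.12 (cv2) and the standard library are available. Lean on these libraries where they do the work, as an engineer would, in place of code of your own. Each camera call takes 0.05 s, during which the arm holds its last target. There are 200 camera calls.

## Working session

There is one attempt and no reset: what is moved stays moved. The work goes in short steps, Python scripts to look and compute and a tool call to move; the robot and the scene stay as the last step left them, time stands still between calls to the robot, and variables do not carry over. Pictures are saved under pics/ and viewed, at most 14 in all, crops included, and the job is handed in when it is done.

Besides the shell and the picture viewer there is one more tool, called after ">>>" as name([rows], argument=value, ...), one row to a line, values as JSON. drive_tool: Moves the arm, as the interface text tells. Its arguments: {"type":"object","properties":{"commands":{"type":"array","items":{"type":"object","properties":{"translation":{"type":"array","items":{"type":"number","minimum":-1,"maximum":1}},"twist":{"type":"array","items":{"type":"number","minimum":-1,"maximum":1}}}}},"hand":{"type":"number"}},"required":["commands"]}

```bash
mkdir -p pics; cat > h.py <<'E'
import numpy as np, cv2, pickle
from plant import bot
def grab(n,save=True):
    f=bot.grab_frame(n); pickle.dump(f,open(f'{n}.pkl','wb')); return f
def load(n): return pickle.load(open(f'{n}.pkl','rb'))
def ray(f,px):
    K,D=np.array(f['camera_matrix']),np.array(f['D'],float)
    u=cv2.undistortPoints(np.array(px,float).reshape(-1,1,2),K,D).reshape(-1,2)
    R,t=np.array(f['R']),np.array(f['t'])
    d=np.c_[u,np.ones(len(u))]@R
    return -R.T@t,d
def onz(f,px,z):
    c,d=ray(f,px); return c+d*((z-c[2])/d[:,2])[:,None]
def cloud(f):
    h,w=f['depth'].shape; v,u=np.mgrid[:h,:w]
    c,d=ray(f,np.c_[u.ravel(),v.ravel()])
    P=c+d*f['depth'].reshape(-1,1); P[f['depth'].ravel()==0]=np.nan
    return P.reshape(h,w,3)
E
python3 - <<'E'
from h import *
for n in('top','side'):
    f=grab(n); cv2.imwrite(f'pics/{n}0.png',f['color']); print(n,-f['R'].T@f['t'],f['R'][2],f['camera_matrix'][0,0])
s=bot.sense();print({k:np.round(v,3) for k,v in s.items()},bot.tips_ahead)
E
```

```text
top [ 0.51697208 -0.0077732   1.15402551] [ 0.06803531  0.01459819 -0.99757611] 450.12710412683197
side [0.29977253 0.60079149 0.72488041] [ 0.3044889  -0.64370747 -0.70208774] 396.57286576525524
{'clock': np.float64(0.1), 'joint_pos': array([ 1.231,  0.537, -0.004,  1.539,  0.003,  1.067, -0.071]), 'joint_vel': array([ 0.001, -0.001,  0.002, -0.004,  0.   ,  0.   ,  0.   ]), 'joint_torque': array([ 3.0000e-03, -5.8458e+01,  1.0520e+00, -2.5978e+01,  1.3000e-02,
        5.0000e-03,  0.0000e+00]), 'eef_pos': array([ 0.176, -0.625,  0.241]), 'tool_rot': array([ 0.991,  0.137, -0.   , -0.001]), 'ft_force': array([ 0.29 , -0.063,  0.365]), 'ft_torque': array([0.001, 0.036, 0.017]), 'grip_force': np.float64(0.0), 'grip_width': np.float64(1.001)} 0.011
```

View pics/top0.png

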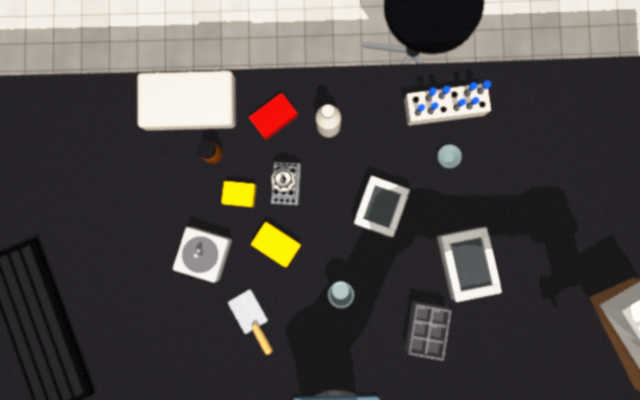

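View pics/side0.png

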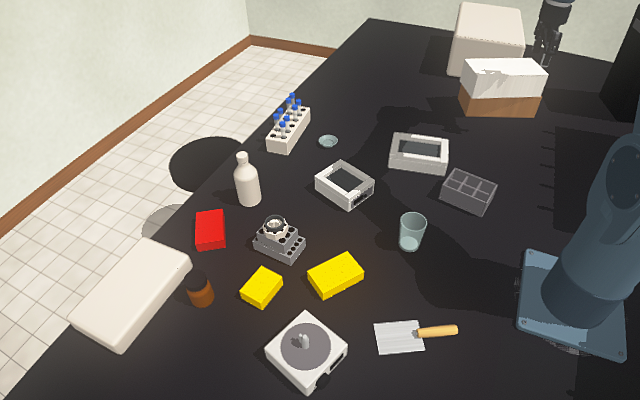

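Top view: the pile is at (285,183), with the grey stack and the ring on top. The mixer is at (202,253), the small bath at (382,206) and the large bath at (469,265). The beaker is at (341,294) and the jar at (210,152). 
Things I could confuse: large block = pile bottom at (285,183), not red (273,115) or yellow (276,244); small block = in the pile, not yellow (238,193). The dish at (450,156) is not the beaker. I choose the grey pile.

```bash
python3 - <<'E'
from h import *
f=load('top');g=load('side')
A=cv2.resize(f['color'][150:215,250:320],None,fx=5,fy=5,interpolation=2)[:325]
B=cv2.resize(f['color'][215:290,165:240],None,fx=4.3333,fy=4.3333,interpolation=2)[:325]
cv2.imwrite('pics/c1.png',np.hstack([A,B]))
C=cv2.resize(g['color'][205:270,245:315],None,fx=5,fy=5,interpolation=2)
D=cv2.resize(g['color'][305:395,260:350],None,fx=3.6111,fy=3.6111,interpolation=2)
cv2.imwrite('pics/c2.png',np.hstack([C,D]))
for n,F in(('top',f),('side',g)):
    P=cloud(F)
    for nm,z0,z1,(x0,x1,y0,y1) in [('all',.015,.2,(.3,.9,-.5,.5))]:
        m=((P[...,2]>z0)&(P[...,2]<z1)&(P[...,0]>x0)&(P[...,0]<x1)&(P[...,1]>y0)&(P[...,1]<y1)).astype(np.uint8)
        k,l,st,c=cv2.connectedComponentsWithStats(m)
        for i in range(1,k):
            if st[i,4]>60:
                Q=P[l==i]; print(n,c[i].round(),st[i,4],Q.min(0).round(3),Q.max(0).round(3),np.percentile(Q[:,2],[50,90,97]).round(3))
E
```

```text
top [186. 105.] 4438 [0.789 0.238 0.015] [0.9   0.476 0.057] [0.049 0.052 0.053]
top [448. 103.] 2574 [ 0.786 -0.404  0.015] [ 0.874 -0.2    0.106] [0.05  0.101 0.103]
top [273. 115.] 1090 [0.761 0.08  0.015] [0.872 0.198 0.036] [0.03  0.033 0.034]
top [327. 120.] 621 [ 0.76  -0.029  0.017] [0.819 0.029 0.153] [0.102 0.15  0.151]
top [208. 151.] 420 [0.701 0.274 0.016] [0.747 0.321 0.08 ] [0.073 0.077 0.078]
top [285. 183.] 1103 [0.588 0.074 0.015] [0.695 0.147 0.095] [0.06  0.081 0.09 ]
top [381. 206.] 2170 [ 0.502 -0.196  0.016] [ 0.651 -0.059  0.056] [0.042 0.051 0.053]
top [238. 193.] 691 [0.588 0.19  0.016] [0.65  0.27  0.037] [0.03  0.032 0.033]
top [275. 244.] 1125 [0.434 0.079 0.015] [0.544 0.198 0.036] [0.03  0.033 0.034]
top [201. 254.] 2155 [0.403 0.254 0.015] [0.537 0.389 0.084] [0.045 0.048 0.05 ]
top [470. 264.] 3307 [ 0.344 -0.406  0.015] [ 0.518 -0.27   0.056] [0.04  0.052 0.053]
top [340. 296.] 277 [ 0.341 -0.048  0.015] [0.398 0.009 0.085] [0.065 0.081 0.083]
top [430. 310.] 292 [ 0.3   -0.283  0.015] [ 0.338 -0.195  0.057] [0.044 0.051 0.053]
side [287. 125.] 1470 
[... 288 characters left out ...]
65  -0.057  0.055] [0.04  0.051 0.052]
side [451. 184.] 385 [ 0.3   -0.283  0.015] [ 0.336 -0.191  0.054] [0.037 0.051 0.052]
side [209. 228.] 1025 [0.757 0.081 0.015] [0.868 0.202 0.035] [0.03  0.032 0.033]
side [412. 229.] 805 [ 0.338 -0.05   0.015] [0.396 0.012 0.083] [0.058 0.079 0.081]
side [279. 238.] 1525 [0.585 0.082 0.015] [0.695 0.149 0.093] [0.056 0.083 0.09 ]
side [140. 294.] 7044 [0.698 0.241 0.015] [0.9   0.48  0.078] [0.05  0.052 0.075]
side [335. 273.] 1469 [0.431 0.082 0.015] [0.542 0.201 0.034] [0.03  0.032 0.032]
side [261. 286.] 961 [0.584 0.193 0.015] [0.648 0.273 0.035] [0.03  0.032 0.033]
side [306. 351.] 4004 [0.399 0.258 0.015] [0.534 0.392 0.083] [0.045 0.047 0.049]
```

View pics/c1.png

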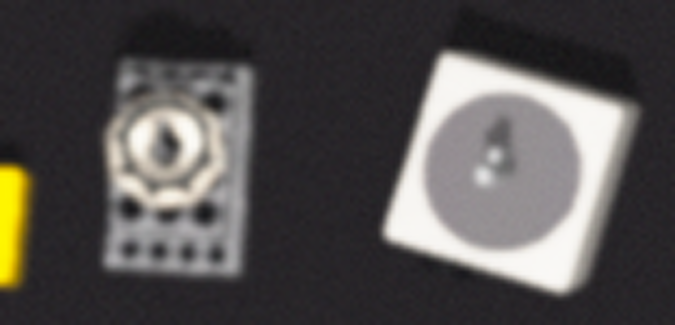

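View pics/c2.png

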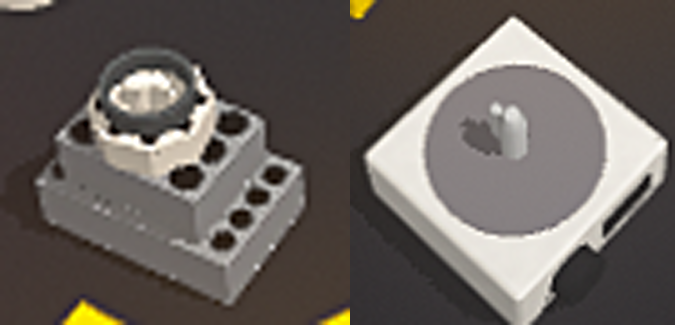

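The crops confirm the stack: dark ring, white octagon, grey 4x3 block, then grey 7x4 block. They also show the mixer spindle with its key. Next, precise poses.

```bash
cat >> h.py <<'E'
def slab(P,box,z0,z1):
    x0,x1,y0,y1=box
    m=(P[...,2]>z0)&(P[...,2]<z1)&(P[...,0]>x0)&(P[...,0]<x1)&(P[...,1]>y0)&(P[...,1]<y1)
    return P[m]
def rect(Q):
    (c,s,a)=cv2.minAreaRect((Q[:,:2]*1000).astype(np.float32))
    if s[0]<s[1]: s=s[::-1];a-=90
    a=(a+90)%180-90
    return np.round(c,1),np.round(s,1),round(a,1)   # angle of long side, deg from +x
boxes=dict(pile=(.57,.71,.06,.16),small_bath=(.49,.66,-.21,-.05),large_bath=(.335,.53,-.415,-.26),mixer=(.39,.55,.245,.4))
E
python3 - <<'E'
from h import *
for n in('top','side'):
    P=cloud(load(n))
    for nm,b,z0,z1 in [('large','pile',.024,.034),('small','pile',.054,.064),('car','pile',.070,.080),('ring','pile',.084,.098),('sb','small_bath',.044,.06),('lb','large_bath',.044,.06),('mix','mixer',.040,.054),('spin','mixer',.057,.09)]:
        Q=slab(P,boxes[b],z0,z1); print(n,nm,len(Q),rect(Q),Q[:,2].mean().round(4))
f=load('top');g=load('side')
cv2.imwrite('pics/c3.png',np.hstack([cv2.resize(a,(200,200),interpolation=2) for a in (f['color'][168:196,270:298],f['color'][240:268,188:216],g['color'][210:250,255:295],g['color'][320:360,283:323])]))
E
```

```text
top large 318 (array([641.8, 110.8]), array([103.7,  66.4]), -4.8) 0.0296
top small 373 (array([643.7, 110.4]), array([76.2, 56.3]), -6.0) 0.0598
top car 203 (array([645.1, 112.3]), array([52. , 51.6]), 50.3) 0.0772
top ring 93 (array([645.4, 111.3]), array([43.4, 41.2]), 87.8) 0.0893
top sb 1060 (array([ 576.4, -128. ]), array([124.7, 102.4]), -21.5) 0.0496
top lb 1535 (array([ 430.7, -338.9]), array([159.9, 113.6]), 10.1) 0.0498
top mix 1899 (array([469.8, 321.8]), array([110.8, 109.5]), 71.7) 0.0449
top spin 50 (array([472.8, 320.5]), array([19.8, 11.1]), -0.2) 0.0725
side large 372 (array([640.1, 112.2]), array([105.8,  67.4]), -4.3) 0.0298
side small 301 (array([642.2, 111.6]), array([79.1, 58. ]), -4.1) 0.0599
side car 222 (array([641.2, 115.3]), array([52.4, 49.1]), 56.9) 0.0765
side ring 139 (array([643.9, 112.3]), array([43.1, 43.1]), 46.5) 0.0886
side sb 778 (array([ 573.9, -126.4]), array([126. , 103.7]), -21.3) 0.0499
side lb 793 (array([ 429.8, -336.3]), array([158.6, 117.9]), 11.3) 0.05
side mix 3369 (array([467.6, 324. ]), array([111.1, 110.8]), 71.8) 0.0453
side spin 91 (array([470.5, 321.5]), array([19.7, 13.3]), -37.6) 0.0717
```

View pics/c3.png

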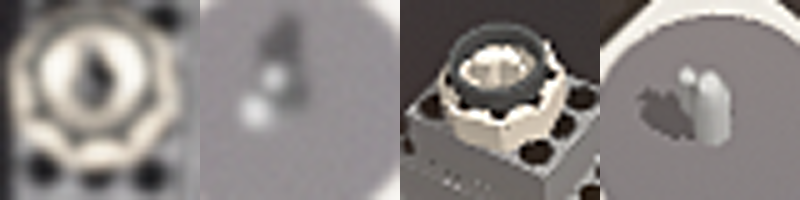

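The bright spots are the spindle tip and the key top. In the top view the tip is at about (199.4,262) and the key at about (203,255), which I'll refine numerically. In the side view the tip is at (304.6,336) and the key at (300.6,335). The ring's keyway is not yet clear.

```bash
python3 - <<'E'
from h import *
f=load('top');g=load('side')
# crop c3: top scale 200/28 ; side scale 5
T=lambda x,y:(188+x*28/200-.5,240+y*28/200-.5)
print('tip',onz(f,[T(57,110)],.081).round(4),'key',onz(f,[T(75,75)],.071).round(4))
S=lambda x,y:(283+x/5-.5,320+y/5-.5)
print('tip',onz(g,[S(109,76)],.081).round(4),'key',onz(g,[S(88,77)],.071).round(4))
for n in('top','side'):
    P=cloud(load(n)); Q=slab(P,boxes['mixer'],.058,.069);R=slab(P,boxes['mixer'],.074,.09)
    print(n,len(Q),Q.mean(0).round(4),len(R),R.mean(0).round(4))
E
```

```text
tip [[0.4691 0.3213 0.081 ]] key [[0.4802 0.3182 0.071 ]]
tip [[0.4691 0.3206 0.081 ]] key [[0.4784 0.3196 0.071 ]]
top 11 [0.4728 0.3171 0.0631] 25 [0.4708 0.3205 0.0783]
side 29 [0.4694 0.3262 0.0636] 38 [0.4669 0.3248 0.0788]
```

Heights agree with the text. The key points at about -18° (mixer square at -18.3°), and the axis is at about (0.469, 0.322). Next I write a move planner and go to the pile.

```bash
cat >> h.py <<'E'
def st():
    s=bot.sense(); q=s['tool_rot']; yaw=2*np.degrees(np.arctan2(q[1],q[0]))
    yaw=(yaw+180)%360-180
    return s,s['eef_pos'],yaw
def go(p,yaw=None):
    s,e,y=st(); yaw=y if yaw is None else yaw
    a=np.radians(yaw); d=np.array(p)-e
    t=np.array([d[0]*np.cos(a)+d[1]*np.sin(a), d[0]*np.sin(a)-d[1]*np.cos(a), -d[2]])/.03
    r=-np.radians((yaw-y+180)%360-180)/.08
    print('now',e.round(4),'yaw',round(y,1),'t',round(float(s['clock']),1),'F',s['ft_force'].round(1),'w',round(float(s['grip_width']),3),'gf',round(float(s['grip_force']),1),'j',s['joint_pos'].round(2),'tilt',np.round(s['tool_rot'][2:],4))
    print('turn first rz units',round(r,2),'then tool units',t.round(2))
E
python3 -c "
from h import *
go([.6446,.1118,.2],-5)"
```

```text
now [ 0.1756 -0.6253  0.2415] yaw 15.7 t 0.1 F [ 0.3 -0.1  0.4] w 1.001 gf 0.0 j [ 1.23  0.54 -0.    1.54  0.    1.07 -0.07] tilt [-0.0002 -0.0008]
turn first rz units 4.51 then tool units [ 13.43 -25.84   1.38]
```

>>> drive_tool([
  {"translation":[0,0,0],"twist":[0,0,0.9]},
  {"translation":[0,0,0],"twist":[0,0,0.9]},
  {"translation":[0,0,0],"twist":[0,0,0.9]},
  {"translation":[0,0,0],"twist":[0,0,0.9]},
  {"translation":[0,0,0],"twist":[0,0,0.9]},
  {"translation":[0.515,-0.99,0],"twist":[0,0,0]},
  {"translation":[0.515,-0.99,0],"twist":[0,0,0]},
  {"translation":[0.515,-0.99,0],"twist":[0,0,0]},
  {"translation":[0.515,-0.99,0],"twist":[0,0,0]},
  {"translation":[0.515,-0.99,0],"twist":[0,0,0]},
], hand=1)

```text
clock: 0.93
eef_pos: [0.266, -0.4828, 0.2419]
tool_rot: [0.999, -0.043, -0.0, -0.0]
ft_force: [1.6, -0.0, -0.4]
grip_width: 1.0
grip_force: 0.0
```

```bash
python3 -c "
from h import *
go([.6446,.1118,.2],-5)"
```

```text
now [ 0.266  -0.4828  0.2419] yaw -4.9 t 0.9 F [ 1.6 -0.  -0.4] w 1.0 gf 0.0 j [ 0.96  0.37  0.03  1.81 -0.01  0.97 -0.66] tilt [-0.0002 -0.0003]
turn first rz units 0.01 then tool units [ 10.85 -20.84   1.4 ]
```

>>> drive_tool([
  {"translation":[0.515,-0.99,0],"twist":[0,0,0]},
  {"translation":[0.515,-0.99,0],"twist":[0,0,0]},
  {"translation":[0.515,-0.99,0],"twist":[0,0,0]},
  {"translation":[0.515,-0.99,0],"twist":[0,0,0]},
  {"translation":[0.515,-0.99,0],"twist":[0,0,0]},
  {"translation":[0.515,-0.99,0],"twist":[0,0,0]},
  {"translation":[0.515,-0.99,0],"twist":[0,0,0]},
  {"translation":[0.515,-0.99,0],"twist":[0,0,0]},
  {"translation":[0.515,-0.99,0],"twist":[0,0,0]},
  {"translation":[0.515,-0.99,0],"twist":[0,0,0]},
])

```text
clock: 1.77
eef_pos: [0.4453, -0.2003, 0.2421]
tool_rot: [0.999, -0.043, -0.0, -0.0]
ft_force: [-0.1, -1.5, 0.4]
grip_width: 0.995
grip_force: 0.0
```

>>> drive_tool([
  {"translation":[0.515,-0.99,0],"twist":[0,0,0]},
  {"translation":[0.515,-0.99,0],"twist":[0,0,0]},
  {"translation":[0.515,-0.99,0.1],"twist":[0,0,0]},
  {"translation":[0.515,-0.99,0.2],"twist":[0,0,0]},
  {"translation":[0.515,-0.99,0.2],"twist":[0,0,0]},
  {"translation":[0.515,-0.99,0.2],"twist":[0,0,0]},
  {"translation":[0.515,-0.99,0.2],"twist":[0,0,0]},
  {"translation":[0.515,-0.99,0.2],"twist":[0,0,0]},
  {"translation":[0.515,-0.99,0.3],"twist":[0,0,0]},
  {"translation":[0,0,0],"twist":[0,0,0]},
])

```text
clock: 2.6
eef_pos: [0.6076, 0.0607, 0.1984]
tool_rot: [0.999, -0.039, -0.0, -0.002]
ft_force: [-1.0, 0.9, 1.1]
grip_width: 0.999
grip_force: 0.0
```

```bash
python3 -c "
from h import *
go([.6446,.1118,.0905],-5)"
```

```text
now [0.6076 0.0607 0.1984] yaw -4.5 t 2.6 F [-1.   0.9  1.1] w 0.999 gf 0.0 j [-0.01  0.53 -0.23  1.68  0.13  0.95 -1.93] tilt [-0.0005 -0.0025]
turn first rz units 0.12 then tool units [ 1.08 -1.8   3.6 ]
```

>>> drive_tool([
  {"translation":[0.54,-0.9,0],"twist":[0,0,0.1]},
  {"translation":[0.54,-0.9,0],"twist":[0,0,0]},
  {"translation":[0,0,0.6],"twist":[0,0,0]},
  {"translation":[0,0,0.6],"twist":[0,0,0]},
  {"translation":[0,0,0.6],"twist":[0,0,0]},
  {"translation":[0,0,0.6],"twist":[0,0,0]},
  {"translation":[0,0,0.6],"twist":[0,0,0]},
  {"translation":[0,0,0],"twist":[0,0,0]},
  {"translation":[0,0,0],"twist":[0,0,0]},
])

```text
clock: 3.35
eef_pos: [0.6427, 0.103, 0.1094]
tool_rot: [0.999, -0.047, -0.001, 0.0]
ft_force: [0.4, 0.4, 0.5]
grip_width: 1.001
grip_force: 0.0
```

```bash
python3 -c "
from h import *
go([.6446,.1118,.0905],-5)"
```

```text
now [0.6427 0.103  0.1094] yaw -5.4 t 3.4 F [0.4 0.4 0.5] w 1.001 gf 0.0 j [-0.09  0.7  -0.2   1.61  0.17  0.85 -2.02] tilt [-0.0013  0.0003]
turn first rz units -0.09 then tool units [ 0.04 -0.3   0.63]
```

>>> drive_tool([
  {"translation":[0,-0.3,0],"twist":[0,0,0]},
  {"translation":[0,0,0.3],"twist":[0,0,0]},
  {"translation":[0,0,0.3],"twist":[0,0,0]},
  {"translation":[0,0,0],"twist":[0,0,0]},
])

```text
clock: 3.68
eef_pos: [0.6433, 0.1124, 0.0906]
tool_rot: [0.999, -0.047, -0.001, 0.0]
ft_force: [-0.6, -1.4, -0.1]
grip_width: 0.998
grip_force: 0.0
```

```bash
python3 -c "
from h import *
go([.6446,.1118,.0905],-5)"
```

```text
now [0.6433 0.1124 0.0906] yaw -5.4 t 3.7 F [-0.6 -1.4 -0.1] w 0.998 gf 0.0 j [-0.11  0.73 -0.19  1.61  0.18  0.82 -2.04] tilt [-0.0012  0.0003]
turn first rz units -0.08 then tool units [0.04 0.01 0.  ]
```

>>> drive_tool([
  {"translation":[0,0,0],"twist":[0,0,0]},
  {"translation":[0,0,0],"twist":[0,0,0]},
  {"translation":[0,0,0],"twist":[0,0,0]},
  {"translation":[0,0,0],"twist":[0,0,0]},
  {"translation":[0,0,0],"twist":[0,0,0]},
  {"translation":[0,0,0],"twist":[0,0,0]},
], hand=-1)

```text
clock: 4.18
eef_pos: [0.6449, 0.1122, 0.0933]
tool_rot: [0.999, -0.047, 0.0, -0.0]
ft_force: [-1.1, -0.4, 5.5]
grip_width: 0.475
grip_force: 59.7
```

```bash
python3 -c "
from h import *
go([.469,.322,.2],-5)
f=grab('side'); cv2.imwrite('pics/g1.png',cv2.resize(f['color'][160:270,230:370],None,fx=4,fy=4,interpolation=2))"
```

```text
now [0.6449 0.1122 0.0933] yaw -5.4 t 4.2 F [-1.1 -0.4  5.5] w 0.475 gf 59.7 j [-0.11  0.73 -0.2   1.61  0.18  0.82 -2.04] tilt [ 0.0004 -0.    ]
turn first rz units -0.09 then tool units [-6.45 -6.46 -3.56]
```

View pics/g1.png

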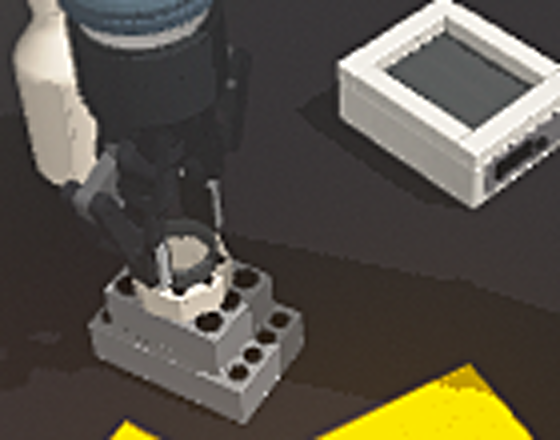

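The side view shows the ring held between the finger pads, which rest on the carousel's top. The TCP rose to 0.0933, so at this opening the fingertips are about 15 mm ahead of it. Lifting.

>>> drive_tool([
  {"translation":[0,0,-0.5],"twist":[0,0,0]},
  {"translation":[0,0,-0.8],"twist":[0,0,0]},
  {"translation":[0,0,-0.8],"twist":[0,0,0]},
  {"translation":[0,0,-0.8],"twist":[0,0,0]},
  {"translation":[-0.8,-0.8,-0.6],"twist":[0,0,0]},
  {"translation":[-0.8,-0.8,0],"twist":[0,0,0]},
  {"translation":[-0.8,-0.8,0],"twist":[0,0,0]},
  {"translation":[-0.8,-0.8,0],"twist":[0,0,0]},
  {"translation":[-0.8,-0.8,0],"twist":[0,0,0]},
  {"translation":[-0.8,-0.8,0],"twist":[0,0,0]},
])

```text
clock: 5.07
eef_pos: [0.5136, 0.2702, 0.1977]
tool_rot: [0.999, -0.047, 0.0, -0.0]
ft_force: [-0.0, 0.3, -1.0]
grip_width: 0.475
grip_force: 60.6
```

>>> drive_tool([
  {"translation":[-0.8,-0.8,0],"twist":[0,0,0]},
  {"translation":[-0.8,-0.8,0],"twist":[0,0,0]},
  {"translation":[0,0,0],"twist":[0,0,0]},
  {"translation":[0,0,0],"twist":[0,0,0]},
])

```text
clock: 5.4
eef_pos: [0.4697, 0.3237, 0.1977]
tool_rot: [0.999, -0.045, -0.0, -0.001]
ft_force: [1.4, -0.3, -0.5]
grip_width: 0.473
grip_force: 60.6
```

```bash
python3 - <<'E'
from h import *
go([.469,.322,.11],-5)
f=grab('top');g=grab('side')
for n,F in(('top',f),('side',g)):
    P=cloud(F)
    for nm,z0,z1 in [('large',.024,.034),('small',.054,.064),('car',.070,.084)]:
        Q=slab(P,boxes['pile'],z0,z1); print(n,nm,len(Q),rect(Q),Q[:,2].mean().round(4))
cv2.imwrite('pics/c5.png',np.hstack([cv2.resize(a,(390,390),interpolation=2) for a in (f['color'][165:204,265:304],g['color'][208:260,250:302])]))
E
```

```text
now [0.4697 0.3237 0.1977] yaw -5.1 t 5.4 F [ 1.4 -0.3 -0.5] w 0.473 gf 60.6 j [-0.47  0.47 -0.28  1.78  0.16  0.91 -2.48] tilt [-0.0001 -0.0005]
turn first rz units -0.03 then tool units [-0.02  0.06  2.92]
top large 325 (array([641.7, 111. ]), array([103.7,  66.9]), -4.7) 0.0297
top small 372 (array([643.8, 110.3]), array([75.9, 56.3]), -5.4) 0.0596
top car 335 (array([645.1, 112.1]), array([51.9, 51.7]), -40.5) 0.0776
side large 69 (array([678.6, 138.4]), array([37.5, 15.4]), -25.2) 0.0294
side small 34 (array([674.5, 133.5]), array([17.7, 10.9]), -40.8) 0.0591
side car 0 (array([0., 0.]), array([0., 0.]), 0.0) nan<stdin>:7: RuntimeWarning: Mean of empty slice.
  ret = ret.dtype.type(ret / rcount)
```

View pics/c5.png

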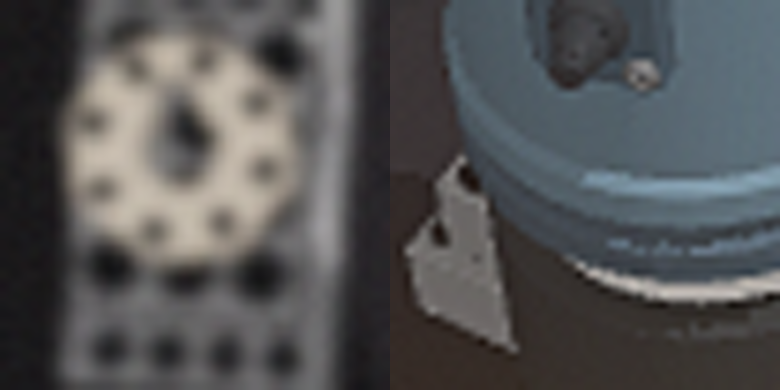

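The side view is blocked by the arm. In the top view, the carousel's bore at crop (183,148) has its slot reaching upward to (180,85). So the keyway points to world +x, at about +4.5° by the flats. Placing the ring.

>>> drive_tool([
  {"translation":[0,0.05,0.6],"twist":[0,0,0]},
  {"translation":[0,0,0.6],"twist":[0,0,0]},
  {"translation":[0,0,0.6],"twist":[0,0,0]},
  {"translation":[0,0,0.6],"twist":[0,0,0]},
  {"translation":[0,0,0.6],"twist":[0,0,0]},
  {"translation":[0,0,0.6],"twist":[0,0,0]},
  {"translation":[0,0,0.3],"twist":[0,0,0]},
  {"translation":[0,0,0.2],"twist":[0,0,0]},
  {"translation":[0,0,0.2],"twist":[0,0,0]},
  {"translation":[0,0,0],"twist":[0,0,0]},
])

```text
clock: 6.33
eef_pos: [0.4715, 0.3194, 0.0678]
tool_rot: [0.999, -0.048, -0.0, 0.0]
ft_force: [-0.4, -0.7, -0.4]
grip_width: 0.471
grip_force: 60.6
```

```bash
python3 -c "
from h import *
go([.469,.322,.0618],-5)"
```

```text
now [0.4715 0.3194 0.0678] yaw -5.4 t 6.3 F [-0.4 -0.7 -0.4] w 0.471 gf 60.6 j [-0.5   0.66 -0.23  1.85  0.23  0.66 -2.53] tilt [-0.0002  0.0003]
turn first rz units -0.1 then tool units [-0.09 -0.08  0.2 ]
```

>>> drive_tool([
  {"translation":[-0.09,-0.08,0.1],"twist":[0,0,0]},
  {"translation":[0,0,0.1],"twist":[0,0,0]},
  {"translation":[0,0,0],"twist":[0,0,0]},
])

```text
clock: 6.58
eef_pos: [0.4686, 0.3231, 0.0623]
tool_rot: [0.999, -0.047, 0.0, -0.0]
ft_force: [-0.4, -0.8, -0.7]
grip_width: 0.473
grip_force: 60.6
```

>>> drive_tool([
  {"translation":[0,0,0],"twist":[0,0,0]},
  {"translation":[0,0,0],"twist":[0,0,0]},
  {"translation":[0,0,0],"twist":[0,0,0]},
  {"translation":[0,0,0],"twist":[0,0,0]},
  {"translation":[0,0,-0.5],"twist":[0,0,0]},
  {"translation":[0,0,-0.8],"twist":[0,0,0]},
  {"translation":[0,0,-0.8],"twist":[0,0,0]},
  {"translation":[0,0,-0.8],"twist":[0,0,0]},
  {"translation":[0,0,-0.8],"twist":[0,0,0]},
  {"translation":[0,0,-0.8],"twist":[0,0,0]},
], hand=1)

```text
clock: 7.42
eef_pos: [0.4687, 0.3225, 0.1986]
tool_rot: [0.999, -0.047, 0.0, -0.0]
ft_force: [0.6, 0.6, 0.0]
grip_width: 0.999
grip_force: 0.0
```

```bash
python3 -c "
from h import *
go([.6440,.1125,.2],4.5)"
```

```text
now [0.4687 0.3225 0.1986] yaw -5.4 t 7.4 F [0.6 0.6 0. ] w 0.999 gf 0.0 j [-0.47  0.47 -0.28  1.78  0.16  0.91 -2.48] tilt [ 0. -0.]
turn first rz units -2.16 then tool units [ 5.28  7.44 -0.05]
```

>>> drive_tool([
  {"translation":[0,0,0],"twist":[0,0,-1]},
  {"translation":[0,0,0],"twist":[0,0,-1]},
  {"translation":[0,0,0],"twist":[0,0,-1]},
  {"translation":[0,0,0],"twist":[0,0,-1]},
  {"translation":[0,0,0],"twist":[0,0,-1]},
  {"translation":[0,0,0],"twist":[0,0,-1]},
  {"translation":[0,0,0],"twist":[0,0,-1]},
  {"translation":[0,0,0],"twist":[0,0,-1]},
  {"translation":[0,0,0],"twist":[0,0,-1]},
  {"translation":[0,0,0],"twist":[0,0,-1]},
])

```text
clock: 8.25
eef_pos: [0.4688, 0.3225, 0.1974]
tool_rot: [0.938, 0.347, 0.0, 0.0]
ft_force: [-0.9, 0.9, -1.3]
grip_width: 1.0
grip_force: 0.0
```

>>> drive_tool([
  {"translation":[0,0,0],"twist":[0,0,-1]},
  {"translation":[0,0,0],"twist":[0,0,-1]},
  {"translation":[0,0,0],"twist":[0,0,0]},
])

```text
clock: 8.5
eef_pos: [0.4688, 0.3224, 0.1973]
tool_rot: [0.907, 0.421, -0.0, -0.0]
ft_force: [0.2, -0.1, -1.1]
grip_width: 1.001
grip_force: 0.0
```

```bash
python3 - <<'E'
from h import *
go([.6440,.1125,.15],49.5)
g=grab('side');P=cloud(g)
for nm,z0,z1 in [('large',.024,.034),('small',.054,.064),('car',.070,.084)]:
    Q=slab(P,boxes['pile'],z0,z1); print(nm,len(Q),rect(Q) if len(Q) else 0,Q[:,2].mean().round(4))
Q=slab(P,boxes['mixer'],.053,.0605);print('ring',len(Q),rect(Q),Q[:,2].mean())
cv2.imwrite('pics/c6.png',np.hstack([cv2.resize(a,(390,390),interpolation=2) for a in (g['color'][205:257,253:305],g['color'][300:360,275:335])]))
E
```

```text
now [0.4688 0.3224 0.1973] yaw 49.8 t 8.5 F [ 0.2 -0.1 -1.1] w 1.001 gf 0.0 j [-0.31  0.5  -0.5   1.78  0.29  0.94 -1.63] tilt [-0.0001 -0.    ]
turn first rz units 0.06 then tool units [-1.53  8.98  1.58]
large 74 (array([676. , 138.6]), array([40. , 15.8]), -21.1) 0.0295
small 44 (array([673.7, 132.6]), array([30.1, 12.8]), -41.1) 0.0592
car 0 0 nan
ring 188 (array([467.6, 323.6]), array([43. , 42.8]), 24.4) 0.0565060946497054<stdin>:5: RuntimeWarning: Mean of empty slice.
  ret = ret.dtype.type(ret / rcount)
```

View pics/c6.png

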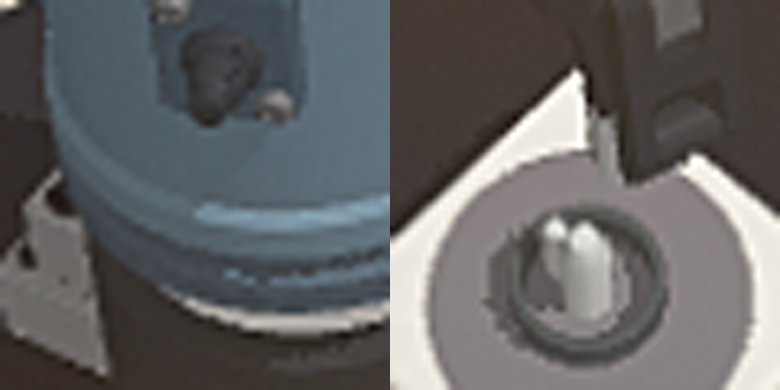

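The right crop shows the ring flat round the spindle and key, centred at (467.6, 323.6) mm with its top at 57 mm. Next, the carousel.

>>> drive_tool([
  {"translation":[-0.15,0.9,0],"twist":[0,0,0]},
  {"translation":[-0.15,0.9,0],"twist":[0,0,0]},
  {"translation":[-0.15,0.9,0],"twist":[0,0,0]},
  {"translation":[-0.15,0.9,0],"twist":[0,0,0]},
  {"translation":[-0.15,0.9,0],"twist":[0,0,0]},
  {"translation":[-0.15,0.9,0.3],"twist":[0,0,0]},
  {"translation":[-0.15,0.9,0.3],"twist":[0,0,0]},
  {"translation":[-0.15,0.9,0.4],"twist":[0,0,0]},
  {"translation":[-0.15,0.9,0.5],"twist":[0,0,0]},
  {"translation":[-0.15,0.9,0],"twist":[0,0,0]},
])

```text
clock: 9.38
eef_pos: [0.6443, 0.1116, 0.1494]
tool_rot: [0.908, 0.418, -0.002, -0.0]
ft_force: [-0.4, -0.6, 0.2]
grip_width: 1.001
grip_force: 0.0
```

>>> drive_tool([
  {"translation":[0,0,0],"twist":[0,0,0]},
  {"translation":[0,0,0],"twist":[0,0,0]},
])

```text
clock: 9.55
eef_pos: [0.6461, 0.1112, 0.1518]
tool_rot: [0.909, 0.417, -0.0, 0.0]
ft_force: [-0.4, 1.0, 0.7]
grip_width: 0.998
grip_force: 0.0
```

```bash
python3 -c "
from h import *
go([.6441,.1125,.0775],49.5)"
```

```text
now [0.6461 0.1112 0.1518] yaw 49.3 t 9.6 F [-0.4  1.   0.7] w 0.998 gf 0.0 j [ 0.04  0.68 -0.41  1.57  0.32  0.95 -1.19] tilt [-0.0002  0.0004]
turn first rz units -0.05 then tool units [-0.01 -0.08  2.48]
```

>>> drive_tool([
  {"translation":[0,-0.08,0.5],"twist":[0,0,0]},
  {"translation":[0,0,0.5],"twist":[0,0,0]},
  {"translation":[0,0,0.5],"twist":[0,0,0]},
  {"translation":[0,0,0.5],"twist":[0,0,0]},
  {"translation":[0,0,0.3],"twist":[0,0,0]},
  {"translation":[0,0,0.13],"twist":[0,0,0]},
  {"translation":[0,0,0],"twist":[0,0,0]},
  {"translation":[0,0,0],"twist":[0,0,0]},
])

```text
clock: 10.22
eef_pos: [0.6437, 0.1152, 0.0796]
tool_rot: [0.908, 0.419, 0.0, -0.0]
ft_force: [-0.9, 0.8, 0.2]
grip_width: 1.003
grip_force: 0.0
```

```bash
python3 -c "
from h import *
go([.6441,.1125,.0785],49.5)"
```

```text
now [0.6437 0.1152 0.0796] yaw 49.6 t 10.2 F [-0.9  0.8  0.2] w 1.003 gf 0.0 j [ 0.01  0.77 -0.38  1.61  0.36  0.83 -1.22] tilt [ 0.0002 -0.    ]
turn first rz units 0.02 then tool units [-0.06  0.07  0.04]
```

>>> drive_tool([
  {"translation":[-0.06,0.07,0.03],"twist":[0,0,0]},
  {"translation":[0,0,0],"twist":[0,0,0]},
])

```text
clock: 10.38
eef_pos: [0.6446, 0.1116, 0.0792]
tool_rot: [0.908, 0.419, 0.001, 0.0]
ft_force: [0.1, -1.0, -0.1]
grip_width: 1.002
grip_force: 0.0
```

>>> drive_tool([
  {"translation":[0,0,0],"twist":[0,0,0]},
  {"translation":[0,0,0],"twist":[0,0,0]},
  {"translation":[0,0,0],"twist":[0,0,0]},
  {"translation":[0,0,0],"twist":[0,0,0]},
  {"translation":[0,0,0],"twist":[0,0,0]},
  {"translation":[0,0,0],"twist":[0,0,0]},
], hand=-1)

```text
clock: 10.88
eef_pos: [0.6445, 0.1124, 0.0793]
tool_rot: [0.908, 0.42, 0.001, 0.0]
ft_force: [0.1, -0.3, 5.5]
grip_width: 0.585
grip_force: 62.7
```

```bash
python3 -c "
from h import *
go([.4688,.3225,.2],26.7)"
```

```text
now [0.6445 0.1124 0.0793] yaw 49.6 t 10.9 F [ 0.1 -0.3  5.5] w 0.585 gf 62.7 j [ 0.02  0.77 -0.38  1.61  0.36  0.83 -1.22] tilt [0.0007 0.0002]
turn first rz units 5.0 then tool units [-2.09 -8.89 -4.02]
```

>>> drive_tool([
  {"translation":[0,0,-0.5],"twist":[0,0,0]},
  {"translation":[0,0,-0.8],"twist":[0,0,0]},
  {"translation":[0,0,-0.8],"twist":[0,0,1]},
  {"translation":[0,0,-0.8],"twist":[0,0,1]},
  {"translation":[0,0,-0.8],"twist":[0,0,1]},
  {"translation":[0,0,-0.3],"twist":[0,0,1]},
  {"translation":[0,0,0],"twist":[0,0,1]},
  {"translation":[-0.23,-0.98,0],"twist":[0,0,0]},
  {"translation":[-0.23,-0.98,0],"twist":[0,0,0]},
  {"translation":[-0.23,-0.98,0],"twist":[0,0,0]},
])

```text
clock: 11.72
eef_pos: [0.5849, 0.1822, 0.1991]
tool_rot: [0.973, 0.23, 0.0, -0.0]
ft_force: [-0.2, 1.2, 0.2]
grip_width: 0.588
grip_force: 62.3
```

>>> drive_tool([
  {"translation":[-0.23,-0.98,0],"twist":[0,0,0]},
  {"translation":[-0.23,-0.98,0],"twist":[0,0,0]},
  {"translation":[-0.23,-0.98,0],"twist":[0,0,0]},
  {"translation":[-0.23,-0.98,0],"twist":[0,0,0]},
  {"translation":[-0.23,-0.98,0],"twist":[0,0,0]},
  {"translation":[-0.23,-0.98,0],"twist":[0,0,0]},
  {"translation":[0,0,0],"twist":[0,0,0]},
  {"translation":[0,0,0],"twist":[0,0,0]},
])

```text
clock: 12.38
eef_pos: [0.4678, 0.3227, 0.1992]
tool_rot: [0.972, 0.233, -0.0, -0.0]
ft_force: [-0.2, -0.2, -0.4]
grip_width: 0.589
grip_force: 62.3
```

```bash
python3 - <<'E'
from h import *
go([.4688,.3225,.125],26.7)
for n in('top','side'):
    P=cloud(grab(n))
    for nm,z0,z1 in [('large',.024,.034),('small',.054,.064)]:
        Q=slab(P,boxes['pile'],z0,z1); print(n,nm,len(Q),rect(Q) if len(Q) else 0)
g=load('side')['color'];cv2.imwrite('pics/c7.png',cv2.resize(g[220:390,230:400],(510,510),interpolation=2))
E
```

```text
now [0.4678 0.3227 0.1992] yaw 27.0 t 12.4 F [-0.2 -0.2 -0.4] w 0.589 gf 62.3 j [-0.38  0.48 -0.4   1.78  0.23  0.93 -1.98] tilt [-0.0001 -0.0004]
turn first rz units 0.06 then tool units [0.03 0.02 2.47]
top large 333 (array([641.9, 110.8]), array([104.5,  66.2]), -5.0)
top small 696 (array([643.7, 110.6]), array([76.1, 56.5]), -6.0)
side large 78 (array([675.1, 139.3]), array([42.8, 15.4]), -20.2)
side small 52 (array([668.8, 127.7]), array([22.7, 19. ]), -8.4)
```

View pics/c7.png

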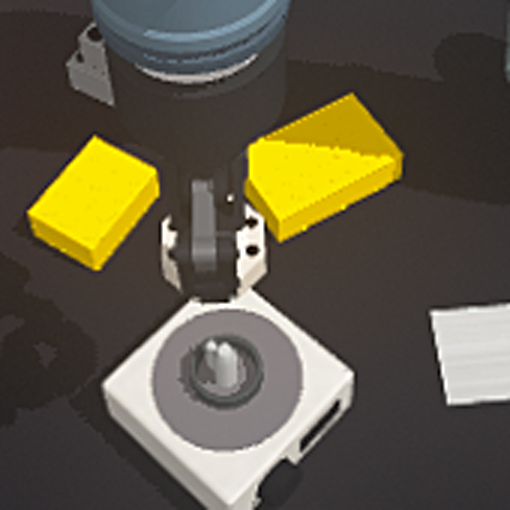

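The picture shows the carousel held level above the mixer, with the ring and spindle clear at crop (222,368). Going down in stages.

>>> drive_tool([
  {"translation":[0.03,0.02,0.5],"twist":[0,0,0.06]},
  {"translation":[0,0,0.6],"twist":[0,0,0]},
  {"translation":[0,0,0.6],"twist":[0,0,0]},
  {"translation":[0,0,0.6],"twist":[0,0,0]},
  {"translation":[0,0,0.6],"twist":[0,0,0]},
  {"translation":[0,0,0.2],"twist":[0,0,0]},
  {"translation":[0,0,0],"twist":[0,0,0]},
  {"translation":[0,0,0],"twist":[0,0,0]},
  {"translation":[0,0,0],"twist":[0,0,0]},
])

```text
clock: 13.23
eef_pos: [0.4716, 0.3208, 0.1066]
tool_rot: [0.974, 0.228, 0.001, -0.0]
ft_force: [-0.5, -0.2, -0.5]
grip_width: 0.582
grip_force: 62.3
```

```bash
python3 -c "
from h import *
go([.4688,.3226,.0763],26.7)"
```

```text
now [0.4716 0.3208 0.1066] yaw 26.4 t 13.2 F [-0.5 -0.2 -0.5] w 0.582 gf 62.3 j [-0.41  0.61 -0.36  1.83  0.3   0.75 -2.04] tilt [ 0.0009 -0.0003]
turn first rz units -0.07 then tool units [-0.06 -0.1   1.01]
```

>>> drive_tool([
  {"translation":[-0.06,-0.1,0],"twist":[0,0,0]},
  {"translation":[0,0,0],"twist":[0,0,0]},
  {"translation":[0,0,0],"twist":[0,0,0]},
])

```text
clock: 13.48
eef_pos: [0.4677, 0.323, 0.1062]
tool_rot: [0.973, 0.229, 0.0, -0.0]
ft_force: [1.0, 0.2, -0.4]
grip_width: 0.587
grip_force: 62.3
```

```bash
python3 -c "
from h import *
go([.4688,.3226,.0763],26.7)"
```

```text
now [0.4677 0.323  0.1062] yaw 26.4 t 13.5 F [ 1.   0.2 -0.4] w 0.587 gf 62.3 j [-0.42  0.61 -0.36  1.84  0.3   0.75 -2.04] tilt [ 0.0005 -0.0002]
turn first rz units -0.05 then tool units [0.03 0.03 1.  ]
```

>>> drive_tool([
  {"translation":[0.03,0.03,0.2],"twist":[0,0,0]},
  {"translation":[0,0,0.2],"twist":[0,0,0]},
  {"translation":[0,0,0.2],"twist":[0,0,0]},
  {"translation":[0,0,0.1],"twist":[0,0,0]},
  {"translation":[0,0,0],"twist":[0,0,0]},
])

```text
clock: 13.9
eef_pos: [0.4682, 0.3215, 0.0832]
tool_rot: [0.974, 0.229, -0.001, 0.0]
ft_force: [0.3, -0.3, -0.4]
grip_width: 0.583
grip_force: 62.3
```

```bash
python3 -c "
from h import *
go([.4688,.3226,.0763],26.7)"
```

```text
now [0.4682 0.3215 0.0832] yaw 26.4 t 13.9 F [ 0.3 -0.3 -0.4] w 0.583 gf 62.3 j [-0.42  0.65 -0.34  1.84  0.32  0.71 -2.06] tilt [-0.001   0.0004]
turn first rz units -0.06 then tool units [ 0.03 -0.02  0.23]
```

>>> drive_tool([
  {"translation":[0.01,-0.01,0.1],"twist":[0,0,0]},
  {"translation":[0,0,0.1],"twist":[0,0,0]},
  {"translation":[0,0,0],"twist":[0,0,0]},
])

```text
clock: 14.15
eef_pos: [0.4688, 0.3224, 0.0779]
tool_rot: [0.974, 0.229, -0.0, 0.0]
ft_force: [0.0, -0.9, -0.1]
grip_width: 0.586
grip_force: 62.3
```

>>> drive_tool([
  {"translation":[0,0,0],"twist":[0,0,0]},
  {"translation":[0,0,0],"twist":[0,0,0]},
  {"translation":[0,0,0],"twist":[0,0,0]},
  {"translation":[0,0,0],"twist":[0,0,0]},
  {"translation":[0,0,-0.4],"twist":[0,0,0]},
  {"translation":[0,0,-0.8],"twist":[0,0,0]},
  {"translation":[0,0,-0.8],"twist":[0,0,0]},
  {"translation":[0,0,-0.8],"twist":[0,0,0]},
  {"translation":[0,0,-0.8],"twist":[0,0,0]},
], hand=1)

```text
clock: 14.9
eef_pos: [0.4689, 0.3225, 0.1886]
tool_rot: [0.974, 0.229, 0.0, -0.0]
ft_force: [0.3, 0.0, -0.4]
grip_width: 0.997
grip_force: 0.0
```

```bash
python3 - <<'E'
from h import *
go([.643,.1113,.19],-5)
P=cloud(grab('side'));Q=slab(P,boxes['mixer'],.068,.079)
print(len(Q),rect(Q),np.percentile(Q[:,2],[5,50,95]))
E
```

```text
now [0.4689 0.3225 0.1886] yaw 26.4 t 14.9 F [ 0.3  0.  -0.4] w 0.997 gf 0.0 j [-0.38  0.5  -0.4   1.79  0.24  0.91 -1.99] tilt [ 0.0003 -0.0001]
turn first rz units 6.86 then tool units [ 6.39  6.51 -0.05]
547 (array([466. , 325.5]), array([54.1, 48.1]), 48.4) [0.07054596 0.07521341 0.07717811]
```

The carousel's top is at 75 mm, so it is fully home. Next, the small block.

>>> drive_tool([
  {"translation":[0,0,0],"twist":[0,0,1]},
  {"translation":[0,0,0],"twist":[0,0,1]},
  {"translation":[0,0,0],"twist":[0,0,1]},
  {"translation":[0,0,0],"twist":[0,0,1]},
  {"translation":[0,0,0],"twist":[0,0,1]},
  {"translation":[0,0,0],"twist":[0,0,1]},
  {"translation":[0,0,0],"twist":[0,0,0.9]},
  {"translation":[0.8,0.81,0],"twist":[0,0,0]},
  {"translation":[0.8,0.81,0],"twist":[0,0,0]},
  {"translation":[0.8,0.81,0],"twist":[0,0,0]},
])

```text
clock: 15.78
eef_pos: [0.5346, 0.2431, 0.1875]
tool_rot: [0.999, -0.044, 0.0, -0.0]
ft_force: [0.7, -0.5, 0.9]
grip_width: 1.001
grip_force: 0.0
```

>>> drive_tool([
  {"translation":[0.8,0.81,0],"twist":[0,0,0]},
  {"translation":[0.8,0.81,0],"twist":[0,0,0]},
  {"translation":[0.8,0.81,0],"twist":[0,0,0]},
  {"translation":[0.8,0.81,0.5],"twist":[0,0,0]},
  {"translation":[0.8,0.81,0.5],"twist":[0,0,0]},
  {"translation":[0,0,0.5],"twist":[0,0,0]},
  {"translation":[0,0,0.5],"twist":[0,0,0]},
  {"translation":[0,0,0.5],"twist":[0,0,0]},
  {"translation":[0,0,0],"twist":[0,0,0]},
  {"translation":[0,0,0],"twist":[0,0,0]},
])

```text
clock: 16.62
eef_pos: [0.6421, 0.1115, 0.1116]
tool_rot: [0.999, -0.045, -0.001, 0.0]
ft_force: [0.2, 0.1, -0.9]
grip_width: 0.997
grip_force: 0.0
```

```bash
python3 -c "
from h import *
go([.643,.111,.0645],-5.5)"
```

```text
now [0.6421 0.1115 0.1116] yaw -5.2 t 16.6 F [ 0.2  0.1 -0.9] w 0.997 gf 0.0 j [-0.11  0.7  -0.2   1.61  0.17  0.85 -2.03] tilt [-0.0006  0.    ]
turn first rz units 0.07 then tool units [0.03 0.02 1.57]
```

>>> drive_tool([
  {"translation":[0.03,0.02,0.5],"twist":[0,0,0.07]},
  {"translation":[0,0,0.5],"twist":[0,0,0]},
  {"translation":[0,0,0.4],"twist":[0,0,0]},
  {"translation":[0,0,0.15],"twist":[0,0,0]},
  {"translation":[0,0,0],"twist":[0,0,0]},
  {"translation":[0,0,0],"twist":[0,0,0]},
])

```text
clock: 17.12
eef_pos: [0.6432, 0.1108, 0.0647]
tool_rot: [0.999, -0.048, -0.0, 0.0]
ft_force: [0.6, 0.1, -0.1]
grip_width: 0.999
grip_force: 0.0
```

```bash
python3 -c "
from h import *
go([.643,.111,.0645],-5.5)"
```

```text
now [0.6432 0.1108 0.0647] yaw -5.5 t 17.1 F [ 0.6  0.1 -0.1] w 0.999 gf 0.0 j [-0.11  0.77 -0.19  1.62  0.18  0.77 -2.05] tilt [-0.0003  0.0001]
turn first rz units -0.01 then tool units [-0.01 -0.01  0.01]
```

>>> drive_tool([
  {"translation":[0,0,0],"twist":[0,0,0]},
  {"translation":[0,0,0],"twist":[0,0,0]},
  {"translation":[0,0,0],"twist":[0,0,0]},
  {"translation":[0,0,0],"twist":[0,0,0]},
  {"translation":[0,0,0],"twist":[0,0,0]},
  {"translation":[0,0,0],"twist":[0,0,0]},
], hand=-1)

```text
clock: 17.62
eef_pos: [0.644, 0.111, 0.0666]
tool_rot: [0.999, -0.048, 0.001, -0.0]
ft_force: [-2.8, -0.9, 8.2]
grip_width: 0.599
grip_force: 60.9
```

```bash
python3 -c "
from h import *
go([.5752,-.1272,.15],-21.4)"
```

```text
now [0.644  0.111  0.0666] yaw -5.5 t 17.6 F [-2.8 -0.9  8.2] w 0.599 gf 60.9 j [-0.11  0.76 -0.19  1.62  0.18  0.77 -2.05] tilt [ 0.0007 -0.0002]
turn first rz units 3.46 then tool units [ 0.76  8.23 -2.78]
```

>>> drive_tool([
  {"translation":[0,0,-0.4],"twist":[0,0,0]},
  {"translation":[0,0,-0.6],"twist":[0,0,0]},
  {"translation":[0,0,-0.8],"twist":[0,0,0]},
  {"translation":[0,0,-0.8],"twist":[0,0,0.5]},
  {"translation":[0,0,-0.3],"twist":[0,0,1]},
  {"translation":[0,0,0],"twist":[0,0,1]},
  {"translation":[0,0,0],"twist":[0,0,0.9]},
  {"translation":[0,0,0],"twist":[0,0,0]},
])

```text
clock: 18.28
eef_pos: [0.6433, 0.1108, 0.1527]
tool_rot: [0.983, -0.184, 0.0, -0.0]
ft_force: [1.0, -0.9, -2.0]
grip_width: 0.595
grip_force: 62.7
```

```bash
python3 - <<'E'
from h import *
go([.5752,-.1272,.15],-21.4)
f=grab('side')
cv2.imwrite('pics/c8.png',cv2.resize(f['color'][150:270,220:360],None,fx=4,fy=4,interpolation=2))
for n in('top','side'):
    P=cloud(grab(n));Q=slab(P,boxes['pile'],.024,.034);print(n,len(Q),rect(Q))
E
```

```text
now [0.6433 0.1108 0.1527] yaw -21.3 t 18.3 F [ 1.  -0.9 -2. ] w 0.595 gf 62.7 j [-0.14  0.64 -0.14  1.59  0.11  0.91 -2.26] tilt [ 0.0002 -0.    ]
turn first rz units 0.03 then tool units [0.78 8.21 0.09]
top 47 (array([655.3,  79.3]), array([75.1, 17.4]), 6.7)
side 1053 (array([639.8, 111.9]), array([105.1,  67.6]), -4.7)
```

View pics/c8.png

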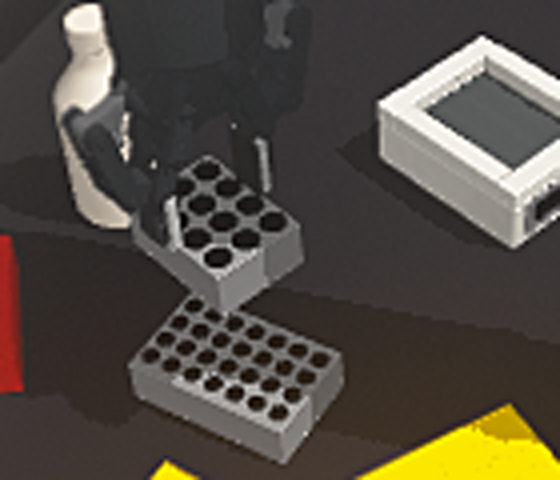

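The block is held level above the large block, which stayed in place at about (640.8, 111.4) mm, -4.8°. Carrying it to the small bath.

>>> drive_tool([
  {"translation":[0.09,0.91,0],"twist":[0,0,0]},
  {"translation":[0.09,0.91,0],"twist":[0,0,0]},
  {"translation":[0.09,0.91,0],"twist":[0,0,0]},
  {"translation":[0.09,0.91,0],"twist":[0,0,0]},
  {"translation":[0.09,0.91,0],"twist":[0,0,0]},
  {"translation":[0.09,0.91,0],"twist":[0,0,0]},
  {"translation":[0.09,0.91,0],"twist":[0,0,0]},
  {"translation":[0.09,0.91,0],"twist":[0,0,0]},
  {"translation":[0.08,0.91,0],"twist":[0,0,0]},
  {"translation":[0,0,0],"twist":[0,0,0]},
])

```text
clock: 19.27
eef_pos: [0.5748, -0.1353, 0.1518]
tool_rot: [0.982, -0.187, -0.001, 0.003]
ft_force: [-0.3, -1.1, -3.2]
grip_width: 0.596
grip_force: 62.9
```

>>> drive_tool([
  {"translation":[0,0,0.5],"twist":[0,0,0]},
  {"translation":[0,0,0.5],"twist":[0,0,0]},
  {"translation":[0,0,0.5],"twist":[0,0,0]},
  {"translation":[0,0,0],"twist":[0,0,0]},
  {"translation":[0,0,0],"twist":[0,0,0]},
])

```text
clock: 19.68
eef_pos: [0.5767, -0.1268, 0.1065]
tool_rot: [0.983, -0.183, -0.001, -0.0]
ft_force: [-0.9, 0.9, -2.7]
grip_width: 0.595
grip_force: 63.2
```

```bash
python3 -c "
from h import *
go([.5752,-.1272,.0732],-21.4)"
```

```text
now [ 0.5767 -0.1268  0.1065] yaw -21.1 t 19.7 F [-0.9  0.9 -2.7] w 0.595 gf 63.2 j [ 0.23  0.62 -0.12  1.79  0.1   0.75 -1.88] tilt [-0.001  -0.0001]
turn first rz units 0.08 then tool units [-0.04  0.03  1.11]
```

>>> drive_tool([
  {"translation":[-0.02,0.03,0.4],"twist":[0,0,0.08]},
  {"translation":[0,0,0.3],"twist":[0,0,0]},
  {"translation":[0,0,0.2],"twist":[0,0,0]},
  {"translation":[0,0,0.13],"twist":[0,0,0]},
  {"translation":[0,0,0],"twist":[0,0,0]},
])

```text
clock: 20.1
eef_pos: [0.5757, -0.1275, 0.075]
tool_rot: [0.982, -0.186, -0.001, 0.0]
ft_force: [-0.3, -0.0, -3.4]
grip_width: 0.595
grip_force: 63.2
```

```bash
python3 -c "
from h import *
go([.5752,-.1272,.0732],-21.4)"
```

```text
now [ 0.5757 -0.1275  0.075 ] yaw -21.5 t 20.1 F [-0.3 -0.  -3.4] w 0.595 gf 63.2 j [ 0.22  0.66 -0.11  1.8   0.11  0.69 -1.89] tilt [-0.0009  0.    ]
turn first rz units -0.02 then tool units [-0.02 -0.    0.06]
```

>>> drive_tool([
  {"translation":[-0.01,0,0.07],"twist":[0,0,0]},
  {"translation":[0,0,0],"twist":[0,0,0]},
])

```text
clock: 20.27
eef_pos: [0.5762, -0.1275, 0.0739]
tool_rot: [0.982, -0.186, 0.0, -0.0]
ft_force: [0.2, 0.5, -3.6]
grip_width: 0.595
grip_force: 63.2
```

>>> drive_tool([
  {"translation":[0,0,0],"twist":[0,0,0]},
  {"translation":[0,0,0],"twist":[0,0,0]},
  {"translation":[0,0,0],"twist":[0,0,0]},
  {"translation":[0,0,0],"twist":[0,0,0]},
  {"translation":[0,0,-0.4],"twist":[0,0,0]},
  {"translation":[0,0,-0.8],"twist":[0,0,0]},
  {"translation":[0,0,-0.8],"twist":[0,0,0]},
  {"translation":[0,0,-0.8],"twist":[0,0,0]},
  {"translation":[0,0,0],"twist":[0,0,0]},
], hand=1)

```text
clock: 21.02
eef_pos: [0.5794, -0.1282, 0.1638]
tool_rot: [0.982, -0.186, 0.004, -0.0]
ft_force: [0.5, 0.2, -0.3]
grip_width: 0.995
grip_force: 0.0
```

```bash
python3 - <<'E'
from h import *
go([.6410,.1112,.14],-4.8)
for n in('top','side'):
    P=cloud(grab(n));Q=slab(P,boxes['small_bath'],.060,.072);print(n,len(Q),rect(Q) if len(Q)>5 else 0,Q[:,2].mean(),Q[:,2].std())
    Q=slab(P,boxes['pile'],.024,.034);print(n,len(Q),rect(Q))
E
```

```text
now [ 0.5794 -0.1282  0.1638] yaw -21.5 t 21.0 F [ 0.5  0.2 -0.3] w 0.995 gf 0.0 j [ 0.24  0.53 -0.13  1.76  0.09  0.84 -1.88] tilt [ 0.0044 -0.0001]
turn first rz units -3.64 then tool units [ 1.38 -8.12  0.79]
top 205 (array([ 562.3, -114. ]), array([41.1, 39.7]), 68.3) 0.065969591770861 0.0019603184307609147
top 1050 (array([641.8, 110.8]), array([103.9,  65.9]), -4.7)
side 486 (array([ 574., -127.]), array([79.6, 57.9]), -21.6) 0.06634318172207049 0.0018717361414401755
side 1079 (array([639.8, 111.9]), array([105.4,  68.5]), -5.3)
```

The small block is seated: top at 66 mm, centred. Next, the large block.

>>> drive_tool([
  {"translation":[0,0,0],"twist":[0,0,-0.9]},
  {"translation":[0,0,0],"twist":[0,0,-0.9]},
  {"translation":[0,0,0],"twist":[0,0,-0.9]},
  {"translation":[0,0,0],"twist":[0,0,-0.9]},
  {"translation":[0.15,-0.9,0],"twist":[0,0,0]},
  {"translation":[0.15,-0.9,0],"twist":[0,0,0]},
  {"translation":[0.15,-0.9,0],"twist":[0,0,0]},
  {"translation":[0.15,-0.9,0],"twist":[0,0,0]},
  {"translation":[0.15,-0.9,0],"twist":[0,0,0]},
  {"translation":[0.15,-0.9,0],"twist":[0,0,0]},
])

```text
clock: 21.95
eef_pos: [0.6164, 0.0327, 0.1569]
tool_rot: [0.999, -0.043, -0.001, 0.0]
ft_force: [-0.3, -0.4, 1.0]
grip_width: 1.0
grip_force: 0.0
```

>>> drive_tool([
  {"translation":[0.15,-0.9,0.2],"twist":[0,0,0]},
  {"translation":[0.15,-0.9,0.4],"twist":[0,0,0]},
  {"translation":[0.15,-0.9,0.5],"twist":[0,0,0]},
  {"translation":[0,0,0.5],"twist":[0,0,0]},
  {"translation":[0,0,0.5],"twist":[0,0,0]},
  {"translation":[0,0,0.5],"twist":[0,0,0]},
  {"translation":[0,0,0],"twist":[0,0,0]},
  {"translation":[0,0,0],"twist":[0,0,0]},
])

```text
clock: 22.62
eef_pos: [0.6362, 0.1107, 0.0786]
tool_rot: [0.999, -0.043, -0.002, 0.0]
ft_force: [-0.8, -1.0, -0.3]
grip_width: 1.0
grip_force: 0.0
```

```bash
python3 -c "
from h import *
go([.6410,.1112,.0345],-4.9)"
```

```text
now [0.6362 0.1107 0.0786] yaw -5.0 t 22.6 F [-0.8 -1.  -0.3] w 1.0 gf 0.0 j [-0.11  0.74 -0.19  1.64  0.18  0.79 -2.04] tilt [-0.0016  0.0004]
turn first rz units -0.02 then tool units [ 0.16 -0.03  1.47]
```

>>> drive_tool([
  {"translation":[0.12,-0.02,0.5],"twist":[0,0,0]},
  {"translation":[0,0,0.5],"twist":[0,0,0]},
  {"translation":[0,0,0.3],"twist":[0,0,0]},
  {"translation":[0,0,0.14],"twist":[0,0,0]},
  {"translation":[0,0,0],"twist":[0,0,0]},
  {"translation":[0,0,0],"twist":[0,0,0]},
])

```text
clock: 23.12
eef_pos: [0.6411, 0.1113, 0.0369]
tool_rot: [0.999, -0.043, -0.0, 0.0]
ft_force: [0.5, 0.9, 0.8]
grip_width: 1.002
grip_force: 0.0
```

```bash
python3 -c "
from h import *
go([.6410,.1112,.0345],-4.9)"
```

```text
now [0.6411 0.1113 0.0369] yaw -5.0 t 23.1 F [0.5 0.9 0.8] w 1.002 gf 0.0 j [-0.12  0.8  -0.18  1.63  0.2   0.72 -2.05] tilt [-0.0001  0.    ]
turn first rz units -0.02 then tool units [-0.    0.    0.08]
```

>>> drive_tool([
  {"translation":[0,0,0.08],"twist":[0,0,0]},
  {"translation":[0,0,0],"twist":[0,0,0]},
])

```text
clock: 23.28
eef_pos: [0.6415, 0.1113, 0.0347]
tool_rot: [0.999, -0.044, 0.0, -0.0]
ft_force: [0.3, -0.1, 0.2]
grip_width: 1.001
grip_force: 0.0
```

>>> drive_tool([
  {"translation":[0,0,0],"twist":[0,0,0]},
  {"translation":[0,0,0],"twist":[0,0,0]},
  {"translation":[0,0,0],"twist":[0,0,0]},
  {"translation":[0,0,0],"twist":[0,0,0]},
  {"translation":[0,0,0],"twist":[0,0,0]},
], hand=-1)

```text
clock: 23.7
eef_pos: [0.6471, 0.1127, 0.0409]
tool_rot: [0.999, -0.043, 0.006, -0.001]
ft_force: [-1.9, -0.6, 37.8]
grip_width: 0.3
grip_force: 18.8
```

```bash
python3 -c "
from h import *
go([.4303,-.3376,.15],10.6)"
```

```text
now [0.6471 0.1127 0.0409] yaw -5.0 t 23.7 F [-1.9 -0.6 37.8] w 0.3 gf 18.8 j [-0.12  0.8  -0.18  1.63  0.2   0.72 -2.05] tilt [ 0.0059 -0.0015]
turn first rz units -3.4 then tool units [-9.87 13.43 -3.64]
```

The fingers closed over the top of the block: when wide open they stand farther back than I assumed. I'll back off and open, then grip lower.

>>> drive_tool([
  {"translation":[0,0,-0.3],"twist":[0,0,0]},
  {"translation":[0,0,-0.5],"twist":[0,0,0]},
  {"translation":[0,0,-0.5],"twist":[0,0,0]},
  {"translation":[0,0,0],"twist":[0,0,0]},
  {"translation":[0,0,0],"twist":[0,0,0]},
], hand=1)

```text
clock: 24.12
eef_pos: [0.6419, 0.1114, 0.0746]
tool_rot: [0.999, -0.044, 0.001, -0.0]
ft_force: [-0.5, -0.5, -0.1]
grip_width: 0.975
grip_force: 0.0
```

```bash
python3 - <<'E'
from h import *
go([.6410,.1112,.025],-4.9)
f=grab('side')
for n in('top','side'):
    P=cloud(grab(n))
    Q=slab(P,boxes['pile'],.024,.034);print(n,len(Q),rect(Q),Q[:,2].mean())
cv2.imwrite('pics/c9.png',cv2.resize(f['color'][170:270,230:350],None,fx=4,fy=4,interpolation=2))
E
```

```text
now [0.6419 0.1114 0.0746] yaw -5.0 t 24.1 F [-0.5 -0.5 -0.1] w 0.975 gf 0.0 j [-0.11  0.75 -0.19  1.63  0.18  0.78 -2.04] tilt [ 0.001  -0.0003]
turn first rz units -0.02 then tool units [-0.03  0.01  1.65]
top 37 (array([681.8,  80.4]), array([18.9, 12.5]), 2.1) 0.029358506947961858
side 930 (array([639.5, 112. ]), array([105.2,  68.2]), -5.3) 0.030169971459579198
```

View pics/c9.png

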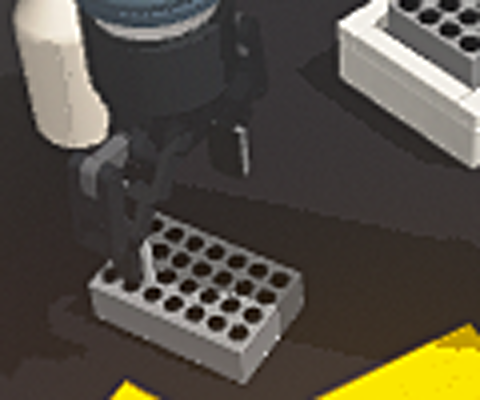

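The block is undisturbed at about (640.7, 111.4). I'll grip again about 11 mm lower.

>>> drive_tool([
  {"translation":[-0.03,0.01,0.5],"twist":[0,0,0]},
  {"translation":[0,0,0.5],"twist":[0,0,0]},
  {"translation":[0,0,0.4],"twist":[0,0,0]},
  {"translation":[0,0,0.3],"twist":[0,0,0]},
  {"translation":[0,0,0],"twist":[0,0,0]},
  {"translation":[0,0,0],"twist":[0,0,0]},
])

```text
clock: 24.77
eef_pos: [0.6397, 0.111, 0.0214]
tool_rot: [0.999, -0.043, -0.001, 0.0]
ft_force: [-0.7, 0.9, 0.1]
grip_width: 1.001
grip_force: 0.0
```

```bash
python3 -c "
from h import *
go([.6410,.1112,.0238],-4.9)"
```

```text
now [0.6397 0.111  0.0214] yaw -5.0 t 24.8 F [-0.7  0.9  0.1] w 1.001 gf 0.0 j [-0.12  0.83 -0.18  1.64  0.2   0.7  -2.05] tilt [-0.0009  0.0002]
turn first rz units -0.02 then tool units [ 0.04 -0.01 -0.08]
```

>>> drive_tool([
  {"translation":[0.03,-0.01,-0.08],"twist":[0,0,0]},
  {"translation":[0,0,0],"twist":[0,0,0]},
])

```text
clock: 24.93
eef_pos: [0.6423, 0.1115, 0.026]
tool_rot: [0.999, -0.043, 0.001, -0.0]
ft_force: [0.6, 0.4, 0.0]
grip_width: 0.999
grip_force: 0.0
```

>>> drive_tool([
  {"translation":[0,0,0],"twist":[0,0,0]},
  {"translation":[0,0,0],"twist":[0,0,0]},
  {"translation":[0,0,0],"twist":[0,0,0]},
  {"translation":[0,0,0],"twist":[0,0,0]},
], hand=-1)

```text
clock: 25.27
eef_pos: [0.6419, 0.1115, 0.026]
tool_rot: [0.999, -0.043, 0.001, -0.0]
ft_force: [-1.4, 0.6, 6.2]
grip_width: 0.752
grip_force: 66.5
```

```bash
python3 -c "
from h import *
go([.4303,-.3376,.13],10.6)"
```

```text
now [0.6419 0.1115 0.026 ] yaw -5.0 t 25.3 F [-1.4  0.6  6.2] w 0.752 gf 66.5 j [-0.12  0.82 -0.18  1.63  0.2   0.7  -2.05] tilt [ 0.0007 -0.0002]
turn first rz units -3.4 then tool units [-9.69 13.42 -3.47]
```

>>> drive_tool([
  {"translation":[0,0,-0.4],"twist":[0,0,0]},
  {"translation":[0,0,-0.6],"twist":[0,0,0]},
  {"translation":[0,0,-0.8],"twist":[0,0,0]},
  {"translation":[0,0,-0.8],"twist":[0,0,0]},
  {"translation":[0,0,-0.8],"twist":[0,0,-0.8]},
  {"translation":[0,0,-0.2],"twist":[0,0,-0.9]},
  {"translation":[0,0,0],"twist":[0,0,-0.9]},
  {"translation":[0,0,0],"twist":[0,0,-0.8]},
  {"translation":[0,0,0],"twist":[0,0,0]},
])

```text
clock: 26.02
eef_pos: [0.6406, 0.1108, 0.133]
tool_rot: [0.996, 0.093, -0.0, 0.0]
ft_force: [-0.2, 0.1, -4.8]
grip_width: 0.743
grip_force: 69.1
```

```bash
python3 -c "
from h import *
go([.4303,-.3376,.13],10.6)
P=cloud(grab('side'));Q=slab(P,boxes['pile'],.024,.034);print(len(Q))"
```

```text
now [0.6406 0.1108 0.133 ] yaw 10.7 t 26.0 F [-0.2  0.1 -4.8] w 0.743 gf 69.1 j [-0.05  0.68 -0.27  1.6   0.22  0.89 -1.79] tilt [-0.0005  0.0001]
turn first rz units 0.02 then tool units [-9.64 13.4   0.1 ]
0
```

Weight reads 4.8 N, so the block is held. Carrying it.

>>> drive_tool([
  {"translation":[-0.3,0.4,0],"twist":[0,0,0]},
  {"translation":[-0.6,0.84,0],"twist":[0,0,0]},
  {"translation":[-0.6,0.84,0],"twist":[0,0,0]},
  {"translation":[-0.6,0.84,0],"twist":[0,0,0]},
  {"translation":[-0.6,0.84,0],"twist":[0,0,0]},
  {"translation":[-0.6,0.84,0],"twist":[0,0,0]},
  {"translation":[-0.6,0.84,0],"twist":[0,0,0]},
  {"translation":[-0.6,0.84,0],"twist":[0,0,0]},
  {"translation":[-0.6,0.84,0],"twist":[0,0,0]},
  {"translation":[-0.6,0.84,0],"twist":[0,0,0]},
])

```text
clock: 26.9
eef_pos: [0.516, -0.1561, 0.1329]
tool_rot: [0.996, 0.091, -0.0, 0.0]
ft_force: [0.8, -0.0, -5.2]
grip_width: 0.753
grip_force: 69.1
```

>>> drive_tool([
  {"translation":[-0.6,0.84,0],"twist":[0,0,0]},
  {"translation":[-0.6,0.84,0],"twist":[0,0,0]},
  {"translation":[-0.6,0.84,0],"twist":[0,0,0]},
  {"translation":[-0.6,0.84,0],"twist":[0,0,0]},
  {"translation":[-0.6,0.84,0],"twist":[0,0,0]},
  {"translation":[-0.6,0.84,0],"twist":[0,0,0]},
  {"translation":[-0.3,0.4,0],"twist":[0,0,0]},
  {"translation":[0,0,0],"twist":[0,0,0]},
  {"translation":[0,0,0],"twist":[0,0,0]},
])

```text
clock: 27.65
eef_pos: [0.4312, -0.3377, 0.1327]
tool_rot: [0.996, 0.09, -0.0, -0.0]
ft_force: [0.6, 0.4, -4.5]
grip_width: 0.751
grip_force: 69.1
```

```bash
python3 -c "
from h import *
go([.4303,-.3376,.0628],10.6)"
```

```text
now [ 0.4312 -0.3377  0.1327] yaw 10.4 t 27.6 F [ 0.6  0.4 -4.5] w 0.751 gf 69.1 j [ 0.77  0.53 -0.25  1.88  0.18  0.75 -0.96] tilt [-0.0003 -0.0001]
turn first rz units -0.05 then tool units [-0.03 -0.01  2.33]
```

>>> drive_tool([
  {"translation":[0,0,0.5],"twist":[0,0,0]},
  {"translation":[0,0,0.5],"twist":[0,0,0]},
  {"translation":[0,0,0.4],"twist":[0,0,0]},
  {"translation":[0,0,0.2],"twist":[0,0,0]},
  {"translation":[0,0,0],"twist":[0,0,0]},
  {"translation":[0,0,0],"twist":[0,0,0]},
])

```text
clock: 28.15
eef_pos: [0.4324, -0.3363, 0.0848]
tool_rot: [0.996, 0.093, -0.0, -0.0]
ft_force: [0.5, 0.0, -4.2]
grip_width: 0.748
grip_force: 69.0
```

```bash
python3 -c "
from h import *
go([.4303,-.3376,.0628],10.6)"
```

```text
now [ 0.4324 -0.3363  0.0848] yaw 10.6 t 28.1 F [ 0.5  0.  -4.2] w 0.748 gf 69.0 j [ 0.75  0.6  -0.23  1.9   0.21  0.66 -0.99] tilt [-0.0001 -0.0002]
turn first rz units 0.01 then tool units [-0.08  0.03  0.73]
```

>>> drive_tool([
  {"translation":[-0.04,0.04,0.2],"twist":[0,0,0]},
  {"translation":[0,0,0.2],"twist":[0,0,0]},
  {"translation":[0,0,0.2],"twist":[0,0,0]},
  {"translation":[0,0,0.1],"twist":[0,0,0]},
  {"translation":[0,0,0],"twist":[0,0,0]},
  {"translation":[0,0,0],"twist":[0,0,0]},
])

```text
clock: 28.65
eef_pos: [0.431, -0.3382, 0.0636]
tool_rot: [0.996, 0.092, -0.0, -0.0]
ft_force: [1.1, 0.6, -5.1]
grip_width: 0.751
grip_force: 69.0
```

```bash
python3 -c "
from h import *
go([.4303,-.3376,.0628],10.6)"
```

```text
now [ 0.431  -0.3382  0.0636] yaw 10.6 t 28.6 F [ 1.1  0.6 -5.1] w 0.751 gf 69.0 j [ 0.75  0.64 -0.22  1.91  0.22  0.62 -0.99] tilt [-0.0002 -0.0002]
turn first rz units 0.0 then tool units [-0.02 -0.02  0.03]
```

>>> drive_tool([
  {"translation":[0,0,0],"twist":[0,0,0]},
  {"translation":[0,0,0],"twist":[0,0,0]},
  {"translation":[0,0,0],"twist":[0,0,0]},
  {"translation":[0,0,-0.4],"twist":[0,0,0]},
  {"translation":[0,0,-0.8],"twist":[0,0,0]},
  {"translation":[0,0,-1],"twist":[0,0,0]},
  {"translation":[0,0,-1],"twist":[0,0,0]},
  {"translation":[0,0,-1],"twist":[0,0,0]},
  {"translation":[0,0,0],"twist":[0,0,0]},
  {"translation":[0,0,0],"twist":[0,0,0]},
], hand=1)

```text
clock: 29.48
eef_pos: [0.4324, -0.3392, 0.1927]
tool_rot: [0.996, 0.092, 0.002, 0.002]
ft_force: [0.3, 0.2, 0.3]
grip_width: 1.002
grip_force: 0.0
```

```bash
python3 - <<'E'
from h import *
go([.4303,-.3376,.2],10.6)
for n in('top','side'):
    f=grab(n);P=cloud(f)
    for b,z0,z1 in(('large_bath',.06,.072),('small_bath',.06,.072),('mixer',.07,.0775)):
        Q=slab(P,boxes[b],z0,z1);print(n,b,len(Q),rect(Q) if len(Q)>5 else 0,Q[:,2].mean().round(4))
    cv2.imwrite(f'pics/end_{n}.png',f['color'])
E
```

```text
now [ 0.4324 -0.3392  0.1927] yaw 10.6 t 29.5 F [0.3 0.2 0.3] w 1.002 gf 0.0 j [ 0.79  0.44 -0.27  1.84  0.15  0.87 -0.93] tilt [0.0019 0.0018]
turn first rz units -0.0 then tool units [-0.06 -0.06 -0.24]
top large_bath 819 (array([ 432.2, -340.5]), array([103.6,  67.8]), 10.8) 0.066
top small_bath 735 (array([ 576.1, -128.7]), array([76.3, 58. ]), -21.8) 0.066
top mixer 324 (array([471.2, 321.1]), array([52.3, 51.3]), 69.8) 0.0744
side large_bath 573 (array([ 429.2, -337.4]), array([106.4,  71.2]), 10.4) 0.0661
side small_bath 487 (array([ 573.4, -126.6]), array([79.1, 57.5]), -22.2) 0.0663
side mixer 622 (array([468.3, 322.3]), array([52.9, 51.1]), -63.6) 0.075
```

View pics/end_side.png

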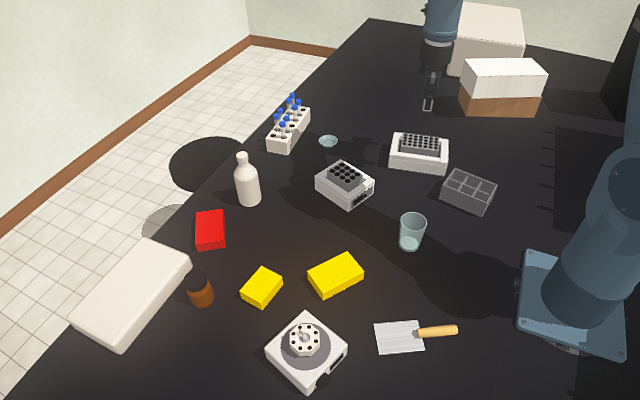

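All parts are seated: the carousel is on the mixer at (304,340), the small block at (345,177) and the large block at (419,143). The beaker and jar have not moved, and block tops at 66 mm and the carousel top at 75 mm fit.

```bash
python3 -c "
from plant import bot
print(bot.sign_off())"
```

```text
the job is handed in; nothing more can be done
None
```

I refitted all four parts and handed the job in at about 30 s. By the cameras, both blocks and the carousel sit fully home and the ring was flat on the mixer plate, while the beaker and jar stayed put; the sign-off returned no verdict.

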